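# Click the test cassette home in the reader

## Robot

A 7-joint arm with a two-finger parallel gripper is mounted at the origin on the work surface. World frame = base frame: x ahead of the robot, y to its left, z up, the work surface at z = 0. Lengths are in m, angles in rad, forces in N, time in s.
With the tool pointing down it reaches from about 0.4 to 0.925 m from the base axis. Payload 4.1 kg.
Tool frame: the origin (TCP) lies midway between the tips of the shut fingers; the grasp point (between the pads) lies 19 mm behind it; x points along the fingers, z is the direction in which the jaws open and shut, and the axes are right-handed (so a half turn about x gives the same grasp; the last joint's range is limited). The gripper opens to 85 mm and grips with 20 to 120 N. Pads are 22 mm wide; open, the fingers measure 114 mm over their backs; the gripper's body (76 mm by 85 mm) begins 54 mm behind the grasp point. The pads swing forward as they close: fully open they stand 13 mm farther back than shut.
Start: joints at [1.199, 0.398, 0.045, 1.537, -0.019, 1.207, -0.051], TCP at [0.175, -0.626, 0.231] pointing down, gripper open.
Joint ranges: [-2.82, 2.82], [-0.49, 2.23], [-1.37, 1.46], [0, 2.46], [-1.36, 4.5], [0.23, 2], [-2.94, 2.94]. Speed limits (rad/s): [2.57, 2.57, 3.14, 3.14, 3.14, 3.14, 3.14].

## Interface

Orientations are given as a rotation vector (axis times angle).
In Python, from plant import get_state, grab_frame, close_job, spot_in gives the robot as it stands.
- The arm moves only by the shell command python3 -m jog 'ROWS'. ROWS is JSON, a list of rows, each a list of 7 numbers: the gripper's target within -1 to 1 (fully open at 1, half-way at 0, shut at -1), then the shift along the tool's x, y, z in units of 0.03 m (1.0 is 0.03 m), then the turn, a rotation vector about the tool's x, y, z in units of 0.1 rad (1.0 is 0.1 rad). In form: [[fingers, dx, dy, dz, ax, ay, az], ...]. A call has 1 to 20 rows; each row shifts and turns the commanded pose from where the row before left it, along the tool's axes as they then stand; what a row does not reach is not made up. A row lasts 1/10 s, in which the tool goes at most 50 mm and 8.59 degrees, less where a joint would pass 70% of its speed; a pose out of reach is approached as far as the arm can. A call with a number of a shift or a turn outside -1 to 1 is refused whole. A call with a gripper value outside its range is refused whole. The fingers move at their own pace and stop on an object; the grip force is fixed at half the most. Time passes only in rows, so rows that do not move let the fingers close. It gives the time, the measured TCP pose, the force and the opening at its end, in the units of the state.
- get_state(): the state, without advancing time (a new reading comes with each control period).
- grab_frame(name): name is "side" or "top"; returns a dict with "frame" (384x512x3 uint8, blue, green, red), "mtx" (3x3 intrinsics, pixels), "k1" (the pictures are not rectified: a ray, as slopes to the right and down, at radius r is drawn at 1 + k1 r^2 times it, then the intrinsics apply), "rvec" (rotation vector, rad) and "tvec" (3), from world to camera coordinates, as OpenCV has them. Camera axes: x right, y down, z forward; pixel columns grow to the right and rows downward; lengths in m; the calibration is good to about 2 mm. A picture is of the moment at which its call begins. There is no depth.
- close_job(): hands the job in, once; it reports no verdict.
Trained networks look in a picture, given as the dict that the camera call returned (one of the last four; its "shot" number tells which), for a name from the list of things; names that differ only in an ending like _2 or _b are one class to them, and where a whole thing is asked for, a point or a joint stands for the part that bears it (a point fixed in the world has none). Each returns a list of dicts, best first, with "p" (0 to 1); they miss things now and then, are a little off and sometimes report something else, mostly with a low value. They report only what shows in the picture. A call takes as long as a camera call. They do not tell look-alikes from the thing itself.
- spot_in(name, picture): "point" ([x, y, z] in m, in world coordinates, good to about 4 mm: the middle of the surface that is visible of it).
The state is a dict: "clock": time; "joint_positions": joint angles; "qd": joint speeds; "tau": joint torques, N m; "position": TCP position; "ee_rot": TCP orientation; "ft_force": force on the tool from outside, world axes, zero at the start; "wrist_torque": the same for the moment, N m; "gripper_width": opening from 0.0 (shut) to 1.0 (fully open).
Only numpy, scipy, OpenCV 4.12 (cv2) and the standard library are available. Lean on these libraries where they do the work, as an engineer would, in place of code of your own. Each camera call takes 0.05 s, during which the arm holds its last target.

## Task

Take the pusher from its slanted cradle and, holding it upright, press the test cassette straight down into the reader's bay until both side catches have clicked over it and it lies level on the bay floor; press with the pusher, never with the hand. Then lay the pusher back in its cradle, foot down on the ledge, and leave the other bench things where they are.

Things in the scene. Friction and masses are not known exactly. Their poses are not given: they have to be found in the camera images.
- reader: Fixed white benchtop reader, a flat box 230 (own x) x 210 (own y) x 68 mm high; origin at the centre of its underside on the bench, z up. An open bay is sunk in the middle of its top, framed in grey. Dark blank strip at the -x end of the top, vent ribs at +x. It stands left or right of the robot's middle line, turned up to 0.35 rad.
- bay (a point): Centre of the bay's floor, 30 mm above the bench, axes as the reader's. The bay is 114 (x) x 78 (y) mm and 38 mm deep. A sprung steel catch (round bar along x, 60 mm long, 8 mm thick, axis 33 mm above the floor) sticks 5.5 mm inward from each of its +y and -y walls: 67 mm are free between the bars.
- cassette: Sealed test cassette, 110 (x) x 74 (y) x 33 mm, 0.15 kg; origin at the centre of its underside, axes as the reader's. Grey lower block 60 mm wide, 22 mm tall; white rim 74 mm wide, 8 mm thick, long edges rounded; press pad on top. At the start it stands proud, its rim on the catches, underside 13.6 mm above the bay floor. Seated, it stands on the floor, catches over the rim.
- press_pad (a point): Centre of the top face of the grey press pad (44 x 44 mm, 3 mm high) in the middle of the cassette's top, 33 mm above its underside; axes as the cassette's. At the start 76.6 mm above the bench, seated 63 mm (5 mm below the reader's top). About 15 to 19 N down on it spreads the catches, which then spring back over the rim; the pusher's weight alone does not.
- pusher_mid (a point): Centre of the loose pusher: a straight grey bar 32 x 32 mm square, 180 mm long, with dark bands and a 20 mm black rubber foot; about 0.18 kg. z runs along the bar from foot to upper end, x and y square to its flats. At the start it lies in the cradle, leaning 35 degrees from vertical; the upper 95 mm stick out free, to be gripped across the flats that face +y and -y.
- pusher_foot (a point): Centre of the pusher's flat foot face (32 x 32 mm), 90 mm from pusher_mid along the bar; same axes.
- cradle: Fixed cradle on a dark 150 x 100 x 12 mm base plate; origin on the bench under it, 5 mm to +x of the plate's centre, z up. It carries an aluminium channel, open on its upper (+x) side, that leans 35 degrees from vertical with its top towards the cradle's -x; highest point about 0.12 m. It stands on the other side of the middle line from the reader, turned up to 0.35 rad.
- cradle_seat (a point): Where the centre of the pusher's foot face rests on the ledge at the channel's lower end: 30 mm to the cradle's +x, 50 mm above the bench. z points up along the channel (35 degrees from vertical), x squarely out through its open side, y across it. Bed 16 mm behind (-x), 85 mm long; 42 mm wide inside; cheeks 20 mm high, 65 mm long. The pusher at rest has these axes.
- bottle: Bystander: white reagent bottle with a cap, 64 mm across, 115 mm tall; origin at the centre of its underside.
- jar: Bystander: amber glass jar with a black lid, 68 mm across, 75 mm tall; origin at the centre of its underside.
- tube_rack: Bystander: white tube rack 50 (x) x 200 (y) mm, with a row of six capped tubes, 86 mm tall in all; origin at the centre of its underside.
Things that resemble listed ones, but are neither listed nor needed, are in the scene too. Leave any green or pink look-alike of the part that bears pusher_mid alone. There is more than one size of the cradle; the job needs the largest.

How it is judged:
By the outcome, as a careful person would: the job done as asked, in the order asked, and still so for the second after the job is handed in, with the robot touching nothing.
It also fails if it takes over 51 s, if anything falls off the work surface, if the arm or the gripper's body presses on something with over 40 N, if the wrist force passes 120 N, or if a joint passes its speed limit or range.

## Working session

There is one attempt and no reset: what is moved stays moved. The work goes in short steps, Python scripts to look and compute and a shell command to move; the robot and the scene stay as the last step left them, time stands still between calls to the robot, and variables do not carry over. Pictures are saved under pics/ and viewed, and the job is handed in when it is done.

```bash
ls; mkdir -p pics; python3 - <<'E'
from plant import *
import cv2,pickle
s=get_state();print(s)
for n in("side","top"):
    f=grab_frame(n);cv2.imwrite(f"pics/{n}0.png",f["frame"]);pickle.dump(f,open(f"{n}0.pkl","wb"))
    print(n,f["mtx"],f["k1"],f["rvec"],f["tvec"])
    for k in["reader","cassette","press_pad","pusher_mid","pusher_foot","cradle","cradle_seat","bottle","jar","tube_rack","bay"]:
        try:print(k,[(round(d["p"],2),[round(float(v),3) for v in d["point"]]) for d in spot_in(k,f)])
        except Exception as e:print(k,e)
E
```

```text
pics
{'clock': 0.0, 'joint_positions': array([ 1.19898512,  0.39919272,  0.04503945,  1.53792075, -0.01873081,
        1.20690626, -0.05072029]), 'qd': array([ 1.24637047e-03, -1.06123792e-03,  6.06541677e-04, -4.37579629e-04,
       -9.34437349e-04,  9.80290386e-05,  1.96236959e-03]), 'tau': array([ 2.58435548e-04, -4.75120211e+01,  1.36470370e+00, -2.54219323e+01,
        1.14713417e-02,  9.45295498e-03, -1.26846373e-05]), 'position': array([ 0.17498365, -0.62532016,  0.23024499]), 'ee_rot': array([ 1.00703986,  1.32772682, -1.00517348]), 'ft_force': array([-0.50817145, -0.59682291, -0.101578  ]), 'wrist_torque': array([-0.01570238, -0.02273886,  0.06131373]), 'gripper_width': 0.998890356388251}
side [[353.0608108    0.         263.10392348]
 [  0.         353.0608108  195.02425556]
 [  0.           0.           1.        ]] -0.06790217646526046 [ 0.57333449 -2.68681157  1.14500701] [0.51030771 0.20122386 1.22680015]
reader [(0.83, [0.528, 0.216, 0.069])]
cassette [(0.89, [0.547, 0.177, 0.073]), (0.65, [0.467, -0.444, 0.051])]
press_pad [(0.67, [0.541, 0.176, 0.072])]
pusher_mid [(
[... 940 characters left out ...]
7, 0.081])]
cassette [(0.71, [0.55, 0.17, 0.077])]
press_pad [(0.52, [0.402, 0.429, 0.077])]
pusher_mid [(0.79, [0.482, -0.191, 0.158]), (0.66, [0.718, -0.263, 0.032]), (0.57, [0.257, -0.294, 0.03])]
pusher_foot [(0.95, [0.72, -0.269, 0.033]), (0.79, [0.483, -0.195, 0.161]), (0.77, [0.261, -0.301, 0.031]), (0.19, [0.551, 0.171, 0.077])]
cradle [(0.97, [0.612, -0.43, 0.01]), (0.91, [0.506, -0.173, 0.011]), (0.74, [0.378, -0.059, 0.006])]
cradle_seat [(0.96, [0.615, -0.426, 0.015]), (0.95, [0.376, -0.069, 0.009]), (0.59, [0.511, -0.175, 0.014])]
bottle [(0.9, [0.399, 0.428, 0.08])]
jar [(0.8, [0.468, -0.456, 0.076])]
tube_rack [(0.65, [0.773, 0.006, 0.049])]
bay [(0.78, [0.543, 0.165, 0.068])]
```

View pics/side0.png

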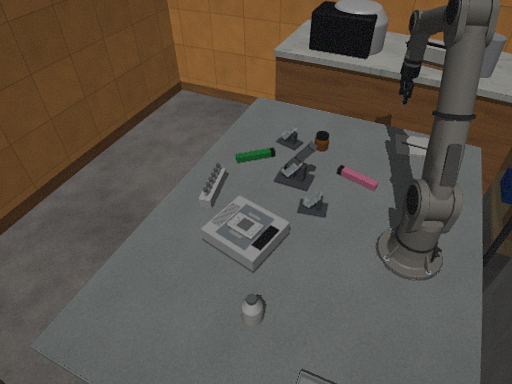

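View pics/top0.png

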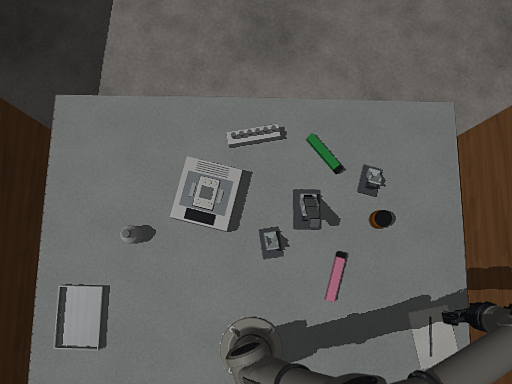

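```bash
cat > h.py <<'E'
import numpy as np,cv2,pickle
from scipy.spatial.transform import Rotation as R
def proj(f,P):
    P=np.atleast_2d(P).astype(float)
    p,_=cv2.projectPoints(P,np.array(f["rvec"],float),np.array(f["tvec"],float),np.array(f["mtx"],float),np.array([f["k1"],0,0,0.]))
    return p[:,0]
def ray(f,uv,z):
    q=cv2.undistortPoints(np.array(uv,float).reshape(-1,1,2),f["mtx"],np.array([f["k1"],0,0,0.]))[:,0]
    Rm=cv2.Rodrigues(np.array(f["rvec"],float))[0];C=-Rm.T@np.array(f["tvec"],float).ravel()
    d=np.c_[q,np.ones(len(q))]@Rm
    z=np.broadcast_to(z,(len(q),))
    return C+d*((z-C[2])/d[:,2])[:,None]
def crop(f,c,half,s):
    im=f["frame"];u,v=map(int,c);x0=max(0,u-half);y0=max(0,v-half)
    g=im[y0:y0+2*half,x0:x0+2*half]
    return cv2.resize(g,None,fx=s,fy=s,interpolation=cv2.INTER_CUBIC),(x0,y0,s)
def draw(g,o,f,segs,col=(0,0,255)):
    for a in segs:
        p=(proj(f,a)+0.5-np.array(o[:2]))*o[2]-0.5
        cv2.polylines(g,[np.round(p).astype(int)],False,col,1)
def T(x,y,yaw,P):
    return np.atleast_2d(P)@R.from_euler('z',yaw).as_matrix().T+[x,y,0]
def rect(x0,x1,y0,y1,z): return np.array([[x0,y0,z],[x1,y0,z],[x1,y1,z],[x0,y1,z],[x0,y0,z]])
E
python3 - <<'E'
from h import *
fs=pickle.load(open("side0.pkl","rb"));ft=pickle.load(open("top0.pkl","rb"))
a,_=crop(fs,(298,168),32,6);b,_=crop(ft,(310,208),32,6)
c,_=crop(fs,(246,232),48,4);d,_=crop(ft,(207,193),48,4)
cv2.imwrite("pics/c1.png",np.vstack([np.hstack([a,b])]));cv2.imwrite("pics/c2.png",np.hstack([c,d]))
E
```

```text
(no output)
```

View pics/c1.png

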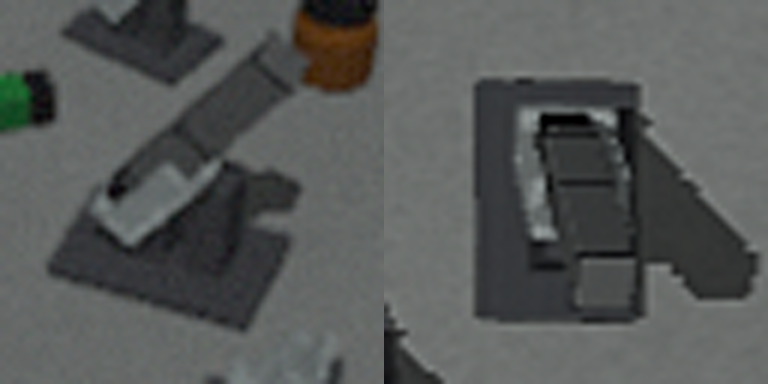

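View pics/c2.png

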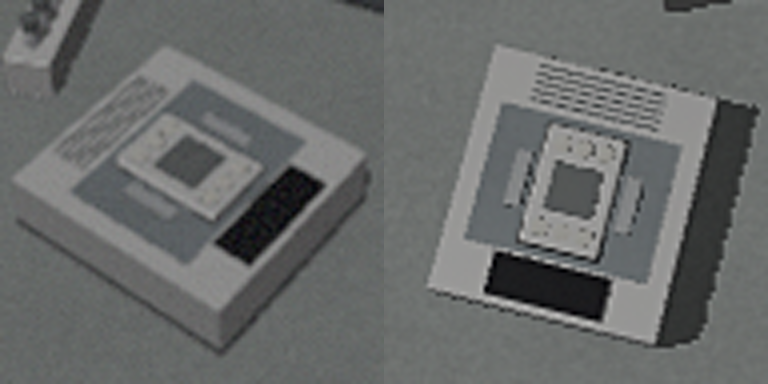

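```bash
cat > fit.py <<'E'
from h import *
from scipy.optimize import least_squares
fs=pickle.load(open("side0.pkl","rb"));ft=pickle.load(open("top0.pkl","rb"))
def px(o,s,p): return (np.array(p,float)+.5)/s-.5+np.array(o)
def fit(obs,x0):
    def r(q): return np.concatenate([(proj(f,T(*q,P))-uv).ravel() for f,P,uv in obs])
    s=least_squares(r,x0); return s.x,np.round(s.fun.reshape(-1,2),1)
pt=px((159,145),4,[(114,43),(334,98),(276,346),(44,288)])
ps=px((198,184),4,[(12,182),(167,46),(370,158),(222,312)])
Pt=np.array([[.115,.105,.068],[.115,-.105,.068],[-.115,-.105,.068],[-.115,.105,.068]])
Ps=Pt
for o in ([(ft,Pt,pt)],[(fs,Ps,ps)],[(ft,Pt,pt),(fs,Ps,ps)]): qr,e=fit(o,[.55,.17,-.2]);print("reader",qr,e.tolist())
pt=px((278,176),6,[(91,79),(256,82),(259,322),(91,320)])
Pt=np.array([[.07,.05,.012],[.07,-.05,.012],[-.08,-.05,.012],[-.08,.05,.012]])
ps=px((266,136),6,[(48,265),(245,325)])
Ps=np.array([[.07,.05,.006],[-.08,.05,.006]])
for o in ([(ft,Pt,pt)],[(ft,Pt,pt),(fs,Ps,ps)]): qc,e=fit(o,[.49,-.18,0]);print("cradle",qc,e.tolist())
pickle.dump((qr,qc),open("q.pkl","wb"))
def cradle_segs(q):
    c,s=np.cos(np.radians(35)),np.sin(np.radians(35))
    M=np.array([[c,0,-s],[0,1,0],[s,0,c]]) # columns: x out, y, z up-along
    out=lambda P: T(*q,np.atleast_2d(P)@M.T+[.03,0,.05])
    S=[T(*q,rect(-.08,.07,-.05,.05,.012)),T(*q,rect(-.08,.07,-.05,.05,0))]
    for z in(0,.02,.18): S.append(out(rect(-.016,.016,-.016,.016,z)))
    for a in(-1,1):
        for b in(-1,1): S.append(out([[a*.016,b*.016,0],[a*.016,b*.016,.18]]))
    return S
S=[T(*qr,rect(-.115,.115,-.105,.105,z)) for z in(0,.068)]+[T(*qr,rect(-.022,.022,-.022,.022,.0766)),T(*qr,rect(-.055,.055,-.037,.037,.0736)),T(*qr,rect(-.057,.057,-.039,.039,.068))]
a=[]
for f,c1,c2 in((fs,(298,168),(246,232)),(ft,(310,208),(207,193))):
    g,o=crop(f,c1,32,6);draw(g,o,f,cradle_segs(qc));g2,o=crop(f,c2,48,4);draw(g2,o,f,S);a.append(np.hstack([g,g2]))
cv2.imwrite("pics/fit.png",cv2.resize(np.vstack(a),(600,600)) if 0 else np.vstack(a)[:, :])
for i,x in enumerate(a): cv2.imwrite(f"pics/fit{i}.png",x)
E
python3 fit.py
```

```text
reader [ 0.55151817  0.17068511 -0.22170765] [[-0.2, 0.5], [0.4, 0.1], [-0.7, -0.5], [0.5, -0.0]]
reader [ 0.54801033  0.17307682 -0.22433675] [[0.1, -0.2], [0.2, 0.2], [-0.1, -0.6], [-0.1, 0.5]]
reader [ 0.54992856  0.17148158 -0.22277286] [[-0.4, 0.9], [0.2, 0.5], [-0.9, -0.0], [0.2, 0.4], [-0.1, -0.6], [-0.2, -0.2], [-0.5, -1.1], [-0.3, -0.1]]
cradle [ 0.51068949 -0.19914093  0.00107194] [[0.5, 0.1], [-0.5, 0.1], [-0.5, -0.0], [0.6, -0.1]]
cradle [ 0.51062043 -0.1999485  -0.00106523] [[0.8, 0.1], [-0.3, 0.1], [-0.4, 0.0], [0.7, -0.1], [-0.6, 0.7], [0.1, 0.6]]
```

View pics/fit0.png

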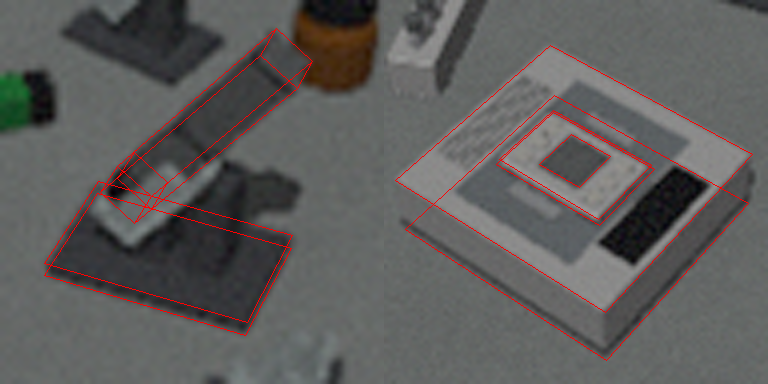

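View pics/fit1.png

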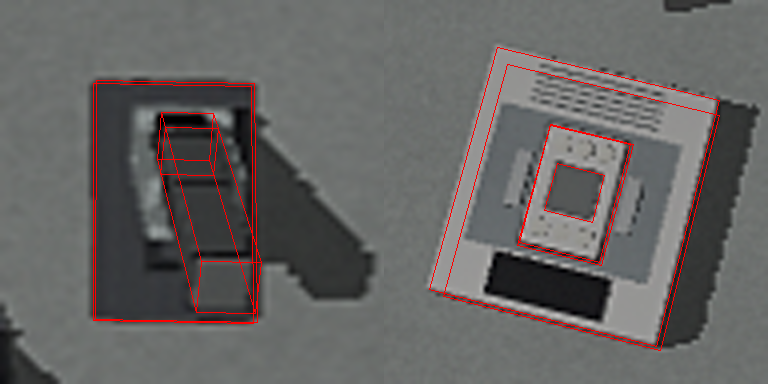

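```bash
cat > plan.py <<'E'
from h import *
from plant import get_state
Z35=np.radians(35)
def frame_pusher(yaw,lean):  # columns x,y,z
    return R.from_euler('z',yaw)*R.from_euler('y',-lean)
def toolR(Rp,flip=False):
    # tool x=-zp, z=+-yp
    s=-1 if flip else 1
    M=Rp.as_matrix();x=-M[:,2];z=s*M[:,1];return R.from_matrix(np.c_[x,np.cross(z,x),z])
def rel(pt,Rt,st=None):
    st=st or get_state();Rc=R.from_rotvec(st["ee_rot"])
    rv=(Rc.inv()*Rt).as_rotvec()
    print("turn u",np.round(rv/.1,2),"| shift u in current axes",np.round(Rc.inv().apply(np.array(pt)-st["position"])/.03,2),"| in target axes",np.round(Rt.inv().apply(np.array(pt)-st["position"])/.03,2))
def show():
    s=get_state();print(round(s["clock"],2),"q",np.round(s["joint_positions"],3),"p",np.round(s["position"],4),"F",np.round(s["ft_force"],1),"w",round(s["gripper_width"],3));print(np.round(R.from_rotvec(s["ee_rot"]).as_matrix(),3).tolist())
E
python3 - <<'E'
from plan import *
show()
yc=0.0
Rp=frame_pusher(yc,Z35);M=Rp.as_matrix();foot=np.array([.5407,-.198,.05])
g=foot+.129*M[:,2];print(g)
for fl in(0,1):
    for d in(0,.09): rel(g+d*M[:,2],toolR(Rp,fl))
E
```

```text
1.2 q [ 1.199  0.398  0.045  1.537 -0.019  1.207 -0.051] p [ 0.1752 -0.626   0.2313] F [-0.  -0.5  0.6] w 1.001
[[0.0, 0.963, 0.269], [-0.0, 0.269, -0.963], [-1.0, -0.0, 0.0]]
[ 0.46670864 -0.198       0.15567061]
turn u [-27.46  -8.66  -1.19] | shift u in current axes [  2.52  13.2  -11.12] | in target axes [ 7.64 -6.51 14.27]
turn u [-27.46  -8.66  -1.19] | shift u in current axes [  0.06  11.55 -11.58] | in target axes [ 4.64 -6.51 14.27]
turn u [ 2.64 -0.83  6.07] | shift u in current axes [  2.52  13.2  -11.12] | in target axes [  7.64   6.51 -14.27]
turn u [ 2.64 -0.83  6.07] | shift u in current axes [  0.06  11.55 -11.58] | in target axes [  4.64   6.51 -14.27]
```

```bash
python3 -m jog '[[1,-0.6,0.5,-0.5,0,0,0],[1,-0.6,0.8,-0.8,0,0,0],[1,-0.6,0.8,-0.8,0,0,0],[1,0,0.8,-0.8,0,0,0],[1,0,0.8,-0.8,0,0,0],[1,0,0.8,-0.8,0,0,0],[1,0,0.8,-0.8,0,0,0],[1,0,0.8,-0.8,0,0,0],[1,0,0.8,-0.8,0,0,0],[1,0,0.8,-0.8,0,0,0],[1,0,0.8,-0.8,0,0,0],[1,0,0.8,-0.8,0,0,0],[1,0,0.8,-0.8,0,0,0],[1,0,0.8,-0.8,0,0,0],[1,0,0.65,-0.65,0,0,0],[1,0,0,0,0,0,0]]'
python3 -m jog '[[1,0,0,0,0.37,-0.12,0.86],[1,0,0,0,0.37,-0.12,0.86],[1,0,0,0,0.37,-0.12,0.86],[1,0,0,0,0.37,-0.12,0.86],[1,0,0,0,0.37,-0.12,0.86],[1,0,0,0,0.37,-0.12,0.86],[1,0,0,0,0.37,-0.12,0.86],[1,0,0,0,0,0,0],[1,0,0,0,0,0,0]]'
python3 - <<'E'
from plan import *
show()
Rp=frame_pusher(0,Z35);M=Rp.as_matrix();foot=np.array([.5407,-.198,.05])
g=foot+.129*M[:,2]
for d in(0,.09): rel(g+d*M[:,2],toolR(Rp,1))
from plant import *
for n in("side","top"):
    f=grab_frame(n);cv2.imwrite(f"pics/{n}1.png",f["frame"]);pickle.dump(f,open(f"{n}1.pkl","wb"))
E
```

```text
clock: 2.8
position: [0.4176, -0.1948, 0.2857]
ee_rot: [1.001, 1.328, -0.999]
ft_force: [-0.1, 0.0, 0.2]
gripper_width: 0.999
clock: 3.7
position: [0.4153, -0.1993, 0.2857]
ee_rot: [1.431, 0.754, -0.75]
ft_force: [0.0, 0.2, 1.6]
gripper_width: 0.996
3.7 q [ 0.714 -0.263 -0.104  2.262 -0.569  0.705 -0.601] p [ 0.4153 -0.1993  0.2857] F [0.  0.2 1.6] w 0.996
[[0.569, 0.822, 0.005], [-0.0, 0.006, -1.0], [-0.822, 0.569, 0.004]]
turn u [0.06 0.   0.06] | shift u in current axes [ 4.54 -1.06 -0.05] | in target axes [ 4.53 -1.08 -0.04]
turn u [0.06 0.   0.06] | shift u in current axes [ 1.54 -1.07 -0.05] | in target axes [ 1.53 -1.08 -0.04]
```

```bash
python3 -m jog '[[1,0,-0.5,0,0,0,0],[1,0,-0.57,0,0.06,0,0.06],[1,0.4,0,-0.05,0,0,0],[1,0.5,0,0,0,0,0],[1,0.5,0,0,0,0,0],[1,0,0,0,0,0,0],[1,0,0,0,0,0,0]]'
python3 - <<'E'
from plan import *
show()
Rp=frame_pusher(0,Z35);M=Rp.as_matrix();foot=np.array([.5407,-.198,.05])
rel(foot+.129*M[:,2],toolR(Rp,1))
from plant import *
from fit import cradle_segs,qc
a=[]
for n in("side","top"):
    f=grab_frame(n);pickle.dump(f,open(f"{n}1.pkl","wb"))
    g,o=crop(f,proj(f,[.45,-.198,.15])[0],32,6);
    p=proj(f,get_state()["position"])[0];print(p)
    a.append(g)
cv2.imwrite("pics/a1.png",np.hstack(a))
E
```

```text
clock: 4.5
position: [0.4139, -0.1977, 0.2331]
ee_rot: [1.438, 0.749, -0.747]
ft_force: [0.2, 0.3, -0.3]
gripper_width: 0.998
4.5 q [ 0.67  -0.205 -0.072  2.349 -0.669  0.575 -0.481] p [ 0.4139 -0.1977  0.2331] F [ 0.2  0.3 -0.3] w 0.998
[[0.574, 0.819, 0.001], [0.001, 0.001, -1.0], [-0.819, 0.574, -0.0]]
turn u [ 0.01 -0.01 -0.01] | shift u in current axes [ 3.12 -0.04  0.01] | in target axes [ 3.12 -0.04  0.01]
reader [ 0.55151817  0.17068511 -0.22170765] [[-0.2, 0.5], [0.4, 0.1], [-0.7, -0.5], [0.5, -0.0]]
reader [ 0.54801033  0.17307682 -0.22433675] [[0.1, -0.2], [0.2, 0.2], [-0.1, -0.6], [-0.1, 0.5]]
reader [ 0.54992856  0.17148158 -0.22277286] [[-0.4, 0.9], [0.2, 0.5], [-0.9, -0.0], [0.2, 0.4], [-0.1, -0.6], [-0.2, -0.2], [-0.5, -1.1], [-0.3, -0.1]]
cradle [ 0.51068949 -0.19914093  0.00107194] [[0.5, 0.1], [-0.5, 0.1], [-0.5, -0.0], [0.6, -0.1]]
cradle [ 0.51062043 -0.1999485  -0.00106523] [[0.8, 0.1], [-0.3, 0.1], [-0.4, 0.0], [0.7, -0.1], [-0.6, 0.7], [0.1, 0.6]]
[320.03319995 139.20956767]
[317.09159799 230.11704686]
```

View pics/a1.png

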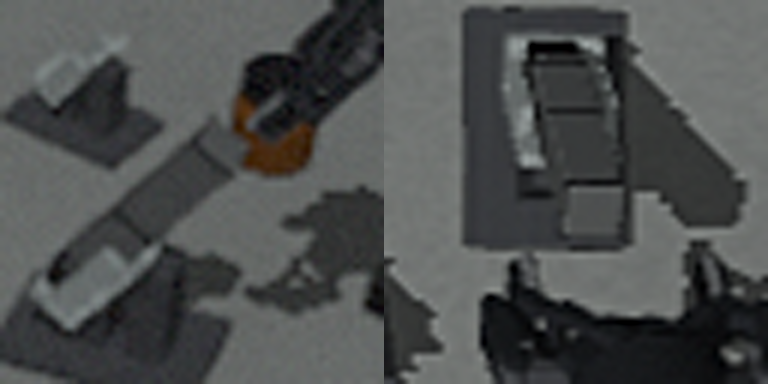

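```bash
python3 -m jog '[[1,0.5,0,0,0,0,0],[1,0.6,0,0,0,0,0],[1,0.6,0,0,0,0,0],[1,0.6,-0.04,0,0,0,0],[1,0.5,0,0,0,0,0],[1,0.3,0,0,0,0,0],[1,0,0,0,0,0,0],[1,0,0,0,0,0,0]]'
python3 - <<'E'
from plan import *
show()
from plant import *
a=[]
for n in("side","top"):
    f=grab_frame(n)
    g,o=crop(f,proj(f,[.45,-.198,.15])[0],32,6);a.append(g)
cv2.imwrite("pics/a2.png",np.hstack(a))
E
```

```text
clock: 5.4
position: [0.4659, -0.1979, 0.1566]
ee_rot: [1.439, 0.747, -0.747]
ft_force: [0.3, 0.6, 0.3]
gripper_width: 0.997
5.4 q [ 0.58   0.012 -0.078  2.37  -0.95   0.346 -0.227] p [ 0.4659 -0.1979  0.1566] F [0.3 0.6 0.3] w 0.997
[[0.575, 0.818, -0.0], [-0.0, -0.0, -1.0], [-0.818, 0.575, -0.0]]
```

View pics/a2.png

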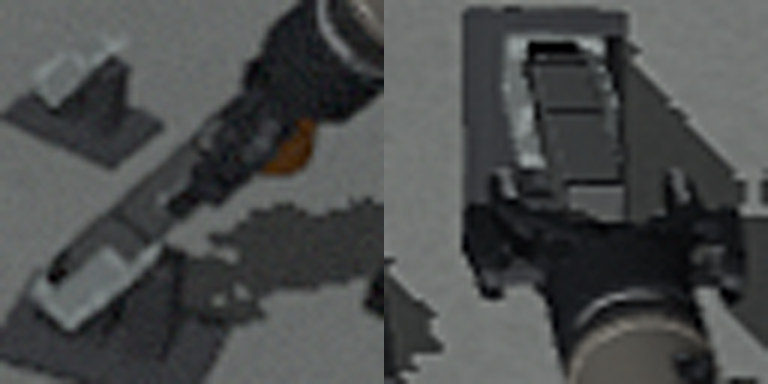

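```bash
python3 -m jog '[[-1,0,0,0,0,0,0],[-1,0,0,0,0,0,0],[-1,0,0,0,0,0,0],[-1,0,0,0,0,0,0],[-1,0,0,0,0,0,0],[-1,0,0,0,0,0,0],[-1,0,0,0,0,0,0],[-1,0,0,0,0,0,0]]'
python3 - <<'E'
from plan import *
show()
E
```

```text
clock: 6.3
position: [0.4656, -0.1973, 0.1561]
ee_rot: [1.439, 0.748, -0.747]
ft_force: [-5.3, 1.9, 5.0]
gripper_width: 0.368
6.3 q [ 0.579  0.012 -0.078  2.371 -0.952  0.346 -0.227] p [ 0.4656 -0.1973  0.1561] F [-5.3  1.9  5. ] w 0.368
[[0.575, 0.818, 0.0], [0.001, -0.0, -1.0], [-0.818, 0.575, -0.001]]
```

```bash
python3 -m jog '[[-1,-0.2,0,0,0,0,0],[-1,-0.2,0.1,0,0,0,0],[-1,-0.2,0.3,0,0,0,0],[-1,-0.2,0.5,0,0,0,0],[-1,-0.3,0.5,0,0,0,0],[-1,-0.5,0.5,0,0,0,0],[-1,-0.6,0.4,0,0,0,0],[-1,-0.6,0.2,0,0,0,0],[-1,0,0,0,0,0,0]]'
python3 - <<'E'
from plan import *
show()
qr=pickle.load(open("q.pkl","rb"))[0]
pad=T(*qr,[[0,0,.0766]])[0];print(pad)
for yaw in (qr[2],):
    Rp=frame_pusher(yaw,0)
    rel(pad+[0,0,.129+.03],toolR(Rp,1))
E
```

```text
clock: 7.2
position: [0.479, -0.1985, 0.2699]
ee_rot: [1.438, 0.744, -0.747]
ft_force: [0.4, -0.7, -3.1]
gripper_width: 0.369
7.2 q [ 0.608 -0.141 -0.112  2.211 -0.547  0.582 -0.691] p [ 0.479  -0.1985  0.2699] F [ 0.4 -0.7 -3.1] w 0.369
[[0.577, 0.817, -0.001], [-0.002, 0.0, -1.0], [-0.817, 0.577, 0.002]]
[0.54992856 0.17148158 0.0766    ]
turn u [ 2.15 -0.66 -6.13] | shift u in current axes [  2.27   1.28 -12.34] | in target axes [  1.14  -0.42 -12.55]
```

```bash
python3 -m jog '[[-1,-0.3,0,-0.3,0.31,-0.09,-0.88],[-1,-0.3,0,-0.5,0.31,-0.09,-0.88],[-1,-0.3,0,-0.6,0.31,-0.09,-0.88],[-1,0,0,-0.7,0.31,-0.09,-0.88],[-1,0,0,-0.8,0.31,-0.09,-0.88],[-1,0,0,-0.8,0.31,-0.09,-0.88],[-1,0,0,-0.8,0.31,-0.09,-0.88],[-1,0,0,-0.8,0,0,0],[-1,0,0,-0.8,0,0,0],[-1,0,0,-0.8,0,0,0],[-1,0,0,-0.8,0,0,0],[-1,0,0,-0.8,0,0,0],[-1,0,0,-0.8,0,0,0],[-1,0,0,-0.8,0,0,0],[-1,0,0,-0.8,0,0,0],[-1,0,0,-0.6,0,0,0],[-1,0,0,-0.4,0,0,0],[-1,0,0,0,0,0,0],[-1,0,0,0,0,0,0]]'
python3 - <<'E'
from plan import *
show()
qr=pickle.load(open("q.pkl","rb"))[0]
pad=T(*qr,[[0,0,.0766]])[0]
Rp=frame_pusher(qr[2],0);rel(pad+[0,0,.129+.03],toolR(Rp,1))
E
```

```text
clock: 9.1
position: [0.529, 0.152, 0.2933]
ee_rot: [1.371, 1.104, -1.375]
ft_force: [0.6, -0.4, -1.9]
gripper_width: 0.373
9.1 q [ 0.211  0.227 -0.669  1.672  0.137  1.297 -2.277] p [0.529  0.152  0.2933] F [ 0.6 -0.4 -1.9] w 0.373
[[-0.007, 0.975, -0.221], [0.005, -0.221, -0.975], [-1.0, -0.008, -0.004]]
turn u [ 0.   -0.04  0.08] | shift u in current axes [ 1.92  0.55 -0.78] | in target axes [ 1.92  0.54 -0.79]
```

```bash
python3 -m jog '[[-1,0.4,0.27,-0.4,0,-0.04,0.08],[-1,0.6,0.27,-0.39,0,0,0],[-1,0.5,0,0,0,0,0],[-1,0.3,0,0,0,0,0],[-1,0,0,0,0,0,0],[-1,0,0,0,0,0,0]]'
python3 - <<'E'
from plan import *
from plant import *
show()
qr=pickle.load(open("q.pkl","rb"))[0]
pad=T(*qr,[[0,0,.0766]])[0]
Rp=frame_pusher(qr[2],0);rel(pad+[0,0,.129],toolR(Rp,1))
s=get_state();Rt=R.from_rotvec(s["ee_rot"]).as_matrix()
S=[]
loc=lambda d,a,b: s["position"]+d*Rt[:,0]+a*Rt[:,1]+b*Rt[:,2]
for d in(.129,.109): S.append(np.array([loc(d,a*.016,b*.016) for a,b in((-1,-1),(1,-1),(1,1),(-1,1),(-1,-1))]))
print(S[0].mean(0))
a=[]
for n in("side","top"):
    f=grab_frame(n)
    g,o=crop(f,proj(f,pad)[0],32,6);g0=g.copy();draw(g,o,f,S);draw(g,o,f,[T(*qr,rect(-.022,.022,-.022,.022,.0766))],(0,255,0));a.append(np.vstack([g0,g])[:, :])
cv2.imwrite("pics/b1.png",cv2.resize(np.hstack(a),(600,600)))
E
```

```text
clock: 9.7
position: [0.5503, 0.1718, 0.2404]
ee_rot: [1.373, 1.094, -1.37]
ft_force: [1.1, 0.6, -2.9]
gripper_width: 0.368
9.7 q [ 0.158  0.313 -0.665  1.692  0.206  1.205 -2.351] p [0.5503 0.1718 0.2404] F [ 1.1  0.6 -2.9] w 0.368
[[0.002, 0.975, -0.222], [0.0, -0.222, -0.975], [-1.0, 0.002, -0.001]]
turn u [-0.01 -0.01 -0.02] | shift u in current axes [ 1.16 -0.01  0.01] | in target axes [ 1.16 -0.01  0.01]
[0.54810014 0.17561045 0.11144605]
```

View pics/b1.png

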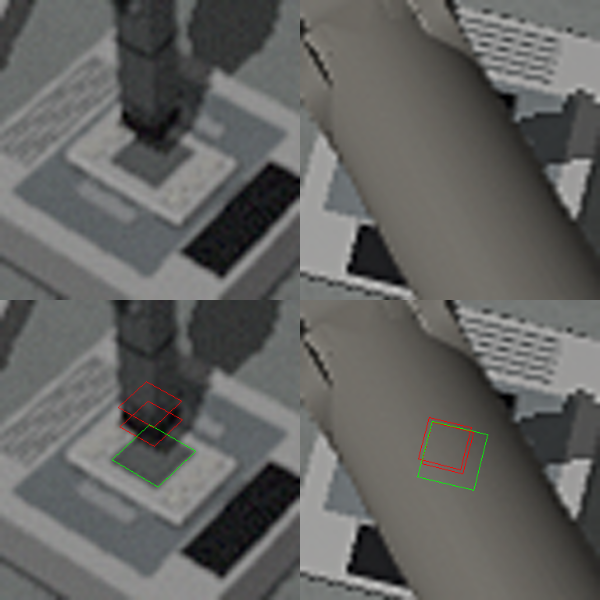

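```bash
python3 -m jog '[[-1,0.4,0,0,0,0,0],[-1,0.4,0,0,0,0,0],[-1,0.2,0,0,0,0,0],[-1,0,0,0,0,0,0]]';python3 -m jog '[[-1,0.05,0,0,0,0,0],[-1,0.05,0,0,0,0,0],[-1,0.05,0,0,0,0,0],[-1,0,0,0,0,0,0]]'; python3 -m jog '[[-1,0.05,0,0,0,0,0],[-1,0.05,0,0,0,0,0],[-1,0,0,0,0,0,0]]'
```

```text
clock: 10.2
position: [0.5493, 0.1722, 0.2084]
ee_rot: [1.37, 1.097, -1.372]
ft_force: [0.1, 0.4, -2.1]
gripper_width: 0.371
clock: 10.6
position: [0.5508, 0.173, 0.2068]
ee_rot: [1.373, 1.095, -1.368]
ft_force: [-0.7, -0.2, 3.6]
gripper_width: 0.367
clock: 10.9
position: [0.5514, 0.1738, 0.2053]
ee_rot: [1.375, 1.094, -1.366]
ft_force: [-1.9, -0.9, 9.9]
gripper_width: 0.369
```

```bash
for i in 1; do python3 -m jog '[[-1,0.05,0,0,0,0,0],[-1,0.05,0,0,0,0,0],[-1,0,0,0,0,0,0]]'; done; python3 -m jog '[[-1,0.05,0,0,0,0,0],[-1,0.05,0,0,0,0,0],[-1,0,0,0,0,0,0]]'; python3 -m jog '[[-1,0.05,0,0,0,0,0],[-1,0.05,0,0,0,0,0],[-1,0,0,0,0,0,0]]'
```

```text
clock: 11.2
position: [0.551, 0.1726, 0.1999]
ee_rot: [1.374, 1.094, -1.368]
ft_force: [0.4, -0.3, -1.1]
gripper_width: 0.362
clock: 11.5
position: [0.55, 0.1728, 0.1961]
ee_rot: [1.372, 1.096, -1.37]
ft_force: [0.5, 0.2, -2.9]
gripper_width: 0.366
clock: 11.8
position: [0.5501, 0.1725, 0.1933]
ee_rot: [1.372, 1.095, -1.37]
ft_force: [-0.0, -0.4, -2.3]
gripper_width: 0.367
```

```bash
python3 -m jog '[[-1,0.05,0,0,0,0,0],[-1,0.05,0,0,0,0,0],[-1,0,0,0,0,0,0]]'; python3 -m jog '[[-1,0.05,0,0,0,0,0],[-1,0.05,0,0,0,0,0],[-1,0,0,0,0,0,0]]'
```

```text
clock: 12.1
position: [0.5505, 0.1727, 0.1932]
ee_rot: [1.372, 1.094, -1.369]
ft_force: [-4.2, -1.1, 11.3]
gripper_width: 0.371
clock: 12.4
position: [0.5514, 0.1731, 0.1931]
ee_rot: [1.373, 1.092, -1.367]
ft_force: [-6.8, -3.3, 25.5]
gripper_width: 0.366
```

```bash
python3 -m jog '[[-1,-0.1,0,0,0,0,0],[-1,-0.1,0,0,0,0,0],[-1,-0.3,0,0,0,0,0],[-1,-0.7,0,0,0,0,0],[-1,-0.8,0,0,0,0,0],[-1,-0.8,0,0,0,0,0],[-1,-0.5,0,0,0,0,0],[-1,0,0,0,0,0,0],[-1,0,0,0,0,0,0]]'
python3 - <<'E'
from plan import *
from plant import *
show()
qr,qc=pickle.load(open("q.pkl","rb"))
pad=T(*qr,[[0,0,.0766]])[0]
a=[]
f=grab_frame("side")
for z in (.0766,.063):
    g,o=crop(f,proj(f,pad)[0],32,6);draw(g,o,f,[T(*qr,rect(-.022,.022,-.022,.022,z))],(0,255,0));a.append(g)
g,o=crop(f,proj(f,pad)[0],32,6);a.append(g)
g,o=crop(f,proj(f,[.55,.17,.2])[0],32,6);a.append(g)
cv2.imwrite("pics/b2.png",np.vstack([np.hstack(a[:2]),np.hstack(a[2:])])[:600])
Rp=frame_pusher(0,Z35);M=Rp.as_matrix()
rel([.479,-.1985,.29],toolR(Rp,1))
E
```

```text
clock: 13.3
position: [0.5498, 0.1723, 0.2858]
ee_rot: [1.371, 1.096, -1.371]
ft_force: [0.5, -0.2, -2.4]
gripper_width: 0.367
13.3 q [ 0.166  0.281 -0.673  1.629  0.181  1.295 -2.33 ] p [0.5498 0.1723 0.2858] F [ 0.5 -0.2 -2.4] w 0.367
[[0.0, 0.975, -0.221], [0.0, -0.221, -0.975], [-1.0, 0.0, -0.0]]
turn u [-2.15  0.68  6.09] | shift u in current axes [-0.16  0.43 12.57] | in target axes [-1.48 -1.83 12.35]
```

View pics/b2.png

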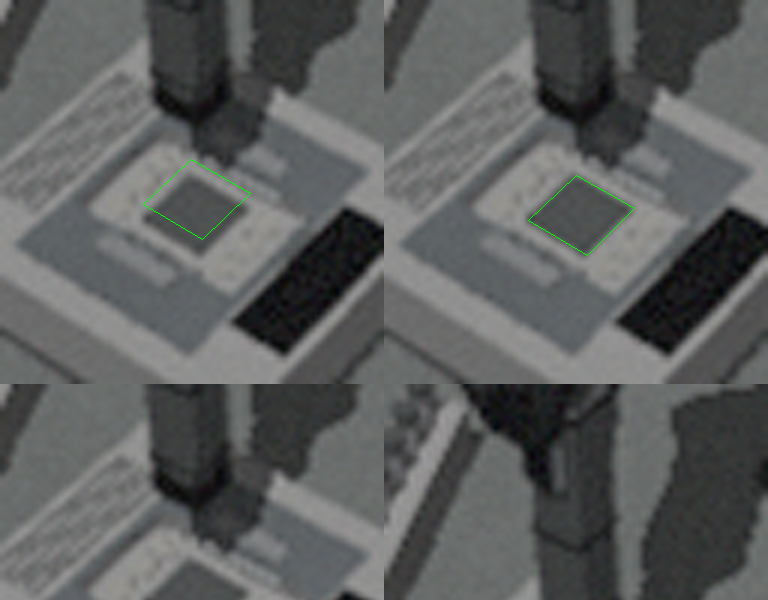

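```bash
python3 -m jog '[[-1,-0.16,0,0.4,0,0,0],[-1,0,0,0.7,0,0,0],[-1,0,0,0.8,0,0,0],[-1,0,0,0.8,0,0,0],[-1,0,0,0.8,0,0,0],[-1,0,0,0.8,0,0,0],[-1,0,0.2,0.8,0,0,0],[-1,0,0.2,0.8,0,0,0],[-1,0,0,0.8,0,0,0],[-1,0,0,0.8,0,0,0],[-1,0,0,0.8,0,0,0],[-1,0,0,0.8,0,0,0],[-1,0,0,0.8,0,0,0],[-1,0,0,0.8,0,0,0],[-1,0,0,0.8,0,0,0],[-1,0,0,0.8,0,0,0],[-1,0,0,0.5,0,0,0],[-1,0,0,0,0,0,0]]'
python3 -m jog '[[-1,0,0,0,-0.31,0.1,0.87],[-1,0,0,0,-0.31,0.1,0.87],[-1,0,0,0,-0.31,0.1,0.87],[-1,0,0,0,-0.31,0.1,0.87],[-1,0,0,0,-0.31,0.1,0.87],[-1,0,0,0,-0.31,0.1,0.87],[-1,0,0,0,-0.31,0.1,0.87],[-1,0,0,0,0,0,0],[-1,0,0,0,0,0,0]]'
python3 - <<'E'
from plan import *
from plant import *
show()
Rp=frame_pusher(0,Z35);M=Rp.as_matrix()
rel([.479,-.1985,.29],toolR(Rp,1))
rel([.4659,-.1979,.1566],toolR(Rp,1))
E
```

```text
clock: 15.15
position: [0.4757, -0.2075, 0.2904]
ee_rot: [1.375, 1.093, -1.375]
ft_force: [-1.0, -0.3, -2.3]
gripper_width: 0.367
clock: 16.05
position: [0.4773, -0.2032, 0.2909]
ee_rot: [1.439, 0.752, -0.745]
ft_force: [0.0, 0.1, -1.0]
gripper_width: 0.367
16.05 q [ 0.782 -0.155 -0.247  2.169 -0.568  0.657 -0.668] p [ 0.4773 -0.2032  0.2909] F [ 0.   0.1 -1. ] w 0.367
[[0.574, 0.819, 0.003], [0.004, 0.001, -1.0], [-0.819, 0.574, -0.003]]
turn u [ 0.01 -0.04 -0.  ] | shift u in current axes [ 0.06  0.03 -0.16] | in target axes [ 0.06  0.03 -0.16]
turn u [ 0.01 -0.04 -0.  ] | shift u in current axes [ 3.45 -2.88 -0.16] | in target axes [ 3.45 -2.88 -0.18]
```

```bash
python3 -m jog '[[-1,0.4,-0.3,-0.18,0.01,-0.04,0],[-1,0.5,-0.4,0,0,0,0],[-1,0.6,-0.4,0,0,0,0],[-1,0.6,-0.3,0,0,0,0],[-1,0.6,-0.3,0,0,0,0],[-1,0.4,0,0,0,0,0],[-1,0,0,0,0,0,0],[-1,0,0,0,0,0,0]]'
python3 - <<'E'
from plan import *
from plant import *
show()
Rp=frame_pusher(0,Z35);M=Rp.as_matrix()
rel([.4659,-.1979,.1566],toolR(Rp,1))
a=[]
for n in("side","top"):
    f=grab_frame(n)
    g,o=crop(f,proj(f,[.5,-.198,.1])[0],32,6);a.append(g)
cv2.imwrite("pics/d1.png",np.hstack(a))
E
```

```text
clock: 16.85
position: [0.4905, -0.1991, 0.1867]
ee_rot: [1.438, 0.746, -0.746]
ft_force: [0.1, -0.1, -1.2]
gripper_width: 0.371
16.85 q [ 0.722  0.    -0.249  2.295 -0.769  0.387 -0.444] p [ 0.4905 -0.1991  0.1867] F [ 0.1 -0.1 -1.2] w 0.371
[[0.577, 0.817, 0.0], [-0.0, 0.001, -1.0], [-0.817, 0.577, 0.001]]
turn u [ 0.01  0.   -0.04] | shift u in current axes [ 0.35 -1.25 -0.04] | in target axes [ 0.35 -1.25 -0.04]
```

View pics/d1.png

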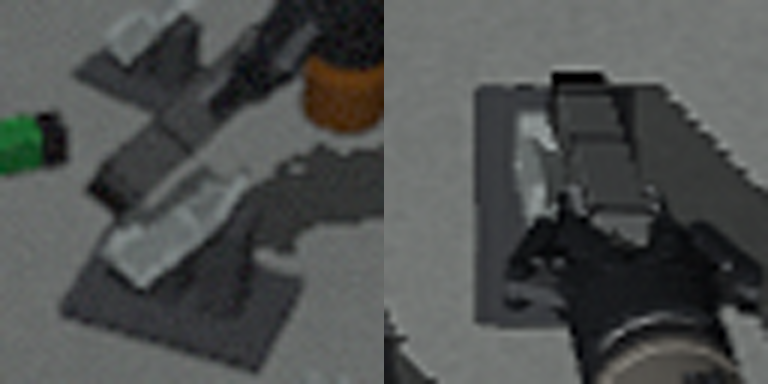

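```bash
python3 -m jog '[[-1,0,-0.3,0,0,0,-0.04],[-1,0,-0.3,0,0,0,0],[-1,0,-0.25,0,0,0,0],[-1,0,-0.2,0,0,0,0],[-1,0,-0.1,0,0,0,0],[-1,0,0,0,0,0,0]]'
python3 -m jog '[[-1,0.1,-0.03,0,0,0,0],[-1,0.1,0,0,0,0,0],[-1,0.05,0,0,0,0,0],[-1,0,0,0,0,0,0],[-1,0,0,0,0,0,0]]'
python3 - <<'E'
from plan import *
show()
Rp=frame_pusher(0,Z35);rel([.4659,-.1979,.1566],toolR(Rp,1))
E
```

```text
clock: 17.55
position: [0.4607, -0.1995, 0.1663]
ee_rot: [1.438, 0.748, -0.751]
ft_force: [-0.3, -0.2, -2.2]
gripper_width: 0.369
clock: 18.05
position: [0.4648, -0.1993, 0.1595]
ee_rot: [1.437, 0.749, -0.75]
ft_force: [2.8, -0.3, -2.3]
gripper_width: 0.368
18.05 q [ 0.737  0.01  -0.232  2.362 -0.916  0.353 -0.259] p [ 0.4648 -0.1993  0.1595] F [ 2.8 -0.3 -2.3] w 0.368
[[0.573, 0.82, -0.001], [-0.001, -0.0, -1.0], [-0.82, 0.573, 0.001]]
turn u [-0.    0.01  0.01] | shift u in current axes [ 0.1  -0.03 -0.05] | in target axes [ 0.1  -0.03 -0.05]
```

```bash
python3 -m jog '[[-1,0.05,0,0,0,0,0],[-1,0,0,0,0,0,0]]'; python3 -m jog '[[-1,0.05,0,0,0,0,0],[-1,0,0,0,0,0,0]]'; python3 - <<'E'
from plan import *
from plant import *
show()
a=[]
for n in("side","top"):
    f=grab_frame(n)
    g,o=crop(f,proj(f,[.5,-.198,.1])[0],32,6);a.append(g)
cv2.imwrite("pics/d2.png",np.hstack(a))
E
```

```text
clock: 18.25
position: [0.4655, -0.1994, 0.1582]
ee_rot: [1.437, 0.748, -0.75]
ft_force: [2.1, -0.8, -1.9]
gripper_width: 0.365
clock: 18.45
position: [0.4664, -0.1994, 0.1569]
ee_rot: [1.437, 0.748, -0.75]
ft_force: [2.9, -0.9, -2.6]
gripper_width: 0.364
18.45 q [ 0.736  0.017 -0.234  2.363 -0.927  0.346 -0.249] p [ 0.4664 -0.1994  0.1569] F [ 2.9 -0.9 -2.6] w 0.364
[[0.573, 0.82, -0.001], [-0.001, -0.0, -1.0], [-0.82, 0.573, 0.001]]
```

View pics/d2.png

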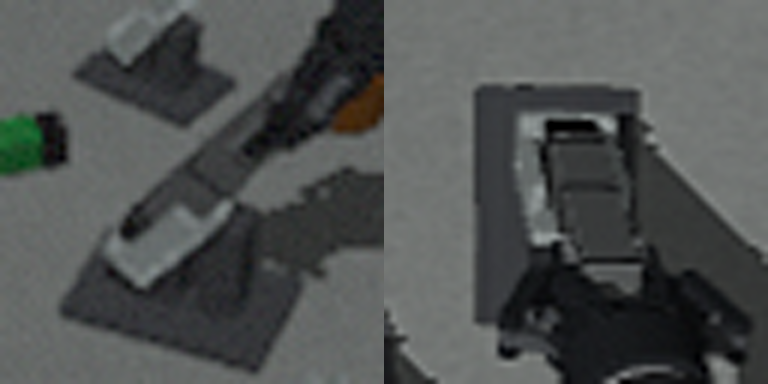

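In the channel. I'm continuing to the ledge until contact shows.

```bash
python3 -m jog '[[-1,0.04,0,0,0,0,0],[-1,0,0,0,0,0,0]]'; python3 -m jog '[[-1,0.04,0,0,0,0,0],[-1,0,0,0,0,0,0]]'; python3 -m jog '[[-1,0.04,0,0,0,0,0],[-1,0,0,0,0,0,0]]'
```

```text
clock: 18.75
position: [0.4665, -0.1996, 0.1567]
ee_rot: [1.438, 0.748, -0.75]
ft_force: [-8.4, 1.7, 11.3]
gripper_width: 0.37
clock: 18.95
position: [0.4666, -0.1997, 0.1567]
ee_rot: [1.439, 0.748, -0.749]
ft_force: [-22.6, 4.2, 26.8]
gripper_width: 0.364
clock: 19.15
position: [0.4668, -0.2001, 0.1567]
ee_rot: [1.439, 0.746, -0.749]
ft_force: [-34.6, 4.8, 43.4]
gripper_width: 0.364
```

```bash
python3 -m jog '[[-1,-0.06,0,0,0,0,0],[-1,-0.04,0,0,0,0,0],[-1,0,0,0,0,0,0]]'; python3 -m jog '[[0.2,0,0,0,0,0,0],[0.6,0,0,0,0,0,0],[1,0,0,0,0,0,0],[1,0,0,0,0,0,0],[1,0,0,0,0,0,0],[1,0,0,0,0,0,0],[1,0,0,0,0,0,0]]'
```

```text
clock: 19.45
position: [0.4666, -0.1996, 0.1567]
ee_rot: [1.437, 0.748, -0.751]
ft_force: [-5.3, 0.3, 7.9]
gripper_width: 0.367
clock: 20.15
position: [0.4664, -0.1992, 0.1563]
ee_rot: [1.437, 0.749, -0.751]
ft_force: [0.3, -0.3, -0.3]
gripper_width: 1.0
```

Open and force-free. Retracting straight back along the bar.

```bash
python3 -m jog '[[1,-0.3,0,0,0,0,0],[1,-0.5,0,0,0,0,0],[1,-0.7,0,0,0,0,0],[1,-0.8,0,0,0,0,0],[1,-0.8,0,0,0,0,0],[1,-0.8,0,0,0,0,0],[1,-0.6,0,0,0,0,0],[1,-0.3,0,0,0,0,0],[1,0,0,0,0,0,0]]'
python3 - <<'E'
from plan import *
show()
E
python3 -m jog '[[1,0,0,0.5,0,0,0],[1,0,0,0.8,0,0,-0.5],[1,0,0,0.8,0,0,-0.8],[1,0,0,0.8,0,0,-0.8],[1,0,0,0.8,0,0,-0.8],[1,0,0,0.8,0,0,0],[1,0,0,0.6,0,0,0],[1,0,0,0,0,0,0],[1,0,0,0,0,0,0]]'
python3 - <<'E'
from plan import *
from plant import *
from fit import cradle_segs
show()
qr,qc=pickle.load(open("q.pkl","rb"))
S=[T(*qr,rect(-.022,.022,-.022,.022,.063))]
for i,n in enumerate(("side","top")):
    f=grab_frame(n);cv2.imwrite(f"pics/{n}9.png",f["frame"])
    f0=pickle.load(open(f"{n}0.pkl","rb"))
    g,o=crop(f,((298,168),(310,208))[i],32,6);g0,o=crop(f0,((298,168),(310,208))[i],32,6)
    h,o=crop(f,((246,232),(207,193))[i],32,6);draw(h,o,f,S,(0,255,0))
    cv2.imwrite(f"pics/e{i}.png",np.hstack([g,h]))
    for k in["bottle","jar","tube_rack"]:
        d=spot_in(k,f);print(n,k,[np.round(x["point"],3).tolist() for x in d[:1]])
E
```

```text
clock: 21.05
position: [0.3841, -0.1997, 0.2754]
ee_rot: [1.437, 0.746, -0.75]
ft_force: [-0.2, -0.3, -0.1]
gripper_width: 1.0
21.05 q [ 0.85  -0.305 -0.156  2.315 -0.649  0.736 -0.478] p [ 0.3841 -0.1997  0.2754] F [-0.2 -0.3 -0.1] w 1.0
[[0.574, 0.819, -0.002], [-0.003, -0.0, -1.0], [-0.819, 0.574, 0.002]]
clock: 21.95
position: [0.3835, -0.3513, 0.2733]
ee_rot: [1.345, 0.972, -0.972]
ft_force: [0.5, -0.3, 0.3]
gripper_width: 0.998
reader [ 0.55151817  0.17068511 -0.22170765] [[-0.2, 0.5], [0.4, 0.1], [-0.7, -0.5], [0.5, -0.0]]
reader [ 0.54801033  0.17307682 -0.22433675] [[0.1, -0.2], [0.2, 0.2], [-0.1, -0.6], [-0.1, 0.5]]
reader [ 0.54992856  0.17148158 -0.22277286] [[-0.4, 0.9], [0.2, 0.5], [-0.9, -0.0], [0.2, 0.4], [-0.1, -0.6], [-0.2, -0.2], [-0.5, -1.1], [-0.3, -0.1]]
cradle [ 0.51068949 -0.19914093  0.00107194] [[0.5, 0.1], [-0.5, 0.1], [-0.5, -0.0], [0.6, -0.1]]
cradle [ 0.51062043 -0.1999485  -0.00106523] [[0.8, 0.1], [-0.3, 0.1], [-0.4, 0.0], [0.7, -0.1], [-0.6, 0.7], [0.1, 0.6]]
21.95 q [ 0.962  0.016 -0.157  1.953 -0.275  0.968 -0.633] p [ 0.3835 -0.3513  0.2733] F [ 0.5 -0.3  0.3] w 0.998
[[0.313, 0.95, -0.001], [0.001, -0.002, -1.0], [-0.95, 0.313, -0.002]]
side bottle [[0.388, 0.456, 0.078]]
side jar [[0.464, -0.441, 0.052]]
side tube_rack [[0.769, 0.032, 0.049]]
top bottle [[0.402, 0.43, 0.079]]
top jar [[0.466, -0.455, 0.073]]
top tube_rack [[0.773, 0.005, 0.051]]
```

View pics/e0.png

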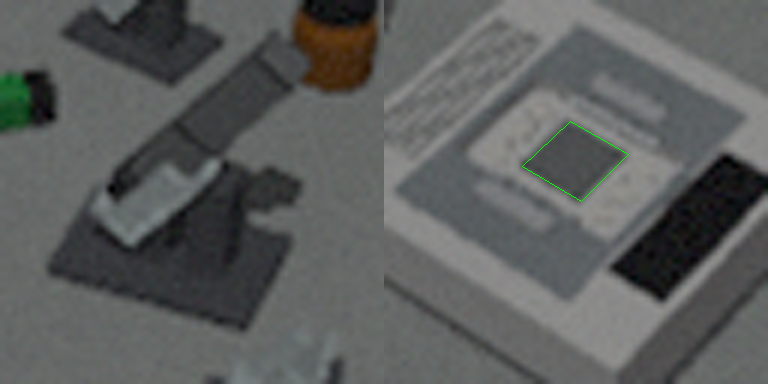

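View pics/e1.png

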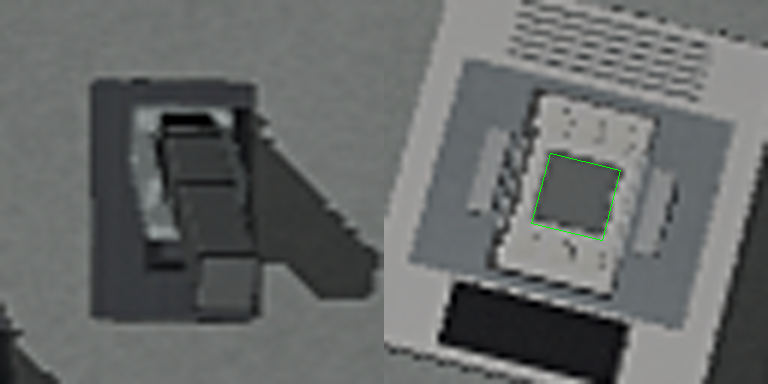

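View pics/top9.png

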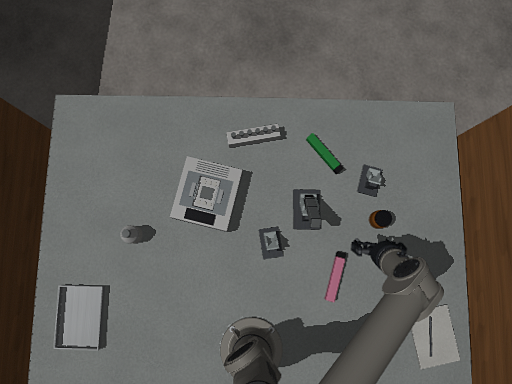

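```bash
python3 -c "
from plant import *
print(close_job())"
```

```text
the job is handed in; nothing more can be done
None
```

The cassette is pressed into the bay, the pusher is back in its cradle, and I handed the job in at about 22 s.

**Pressing:** I gripped the grey pusher in line with the bar, took it out of the largest cradle and held it upright over the press pad. The foot met the pad and pressed with about 12 N at the last reading before the catches gave. The force then dropped to nothing. It rose again to about 28 N when the cassette met the floor, 14 mm below first contact (13.6 mm expected).

**Returning:** I laid the pusher back in the channel and pushed until the foot met the ledge. That push peaked at about 55 N on the wrist, more than I meant but under the 120 N limit. I backed off to about 10 N before opening the gripper, then moved the arm clear.

**Last checks:**
- **Cassette:** the pad matches its seated height of 63 mm in the side picture and to about a pixel in the top one. The catch bars appear over both long edges. I judged the click and the level seat from force, height and pictures only.
- **Pusher:** it lies in the channel, foot down on the ledge, as at the start, about 1 mm to one side and within the channel's play.
- **Bystanders:** the bottle, jar and tube rack are within about 4 mm of their first readings, which is the measuring error. The green and pink bars look unmoved.
- **Robot:** the gripper is open and touching nothing.

No check failed or disagreed.

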